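# Put the dough-tool tray back on its stand

## Robot

A 7-joint arm with a two-finger parallel gripper is mounted at the origin on the work surface. World frame = base frame: x ahead of the robot, y to its left, z up, the work surface at z = 0. Lengths are in mm, angles in rad, forces in N, time in s.
With the tool pointing down it reaches from about 400 to 875 mm from the base axis. Payload 4.4 kg.
Tool frame: the origin (TCP) lies midway between the tips of the shut fingers; the grasp point (between the pads) lies ctrl.grip_depth behind it (ctrl.grip_depth is the distance from the TCP to the grasp point, in mm); y points along the fingers, x is the direction in which the jaws open and shut, and the axes are right-handed (so a half turn about y gives the same grasp; the last joint's range is limited). The gripper opens to 85 mm and grips with 20 to 120 N. Pads are 22 mm wide; open, the fingers measure 114 mm over their backs; the gripper's body (76 mm by 85 mm) begins 54 mm behind the grasp point. The pads swing forward as they close: fully open they stand 13 mm farther back than shut.
Start: joints at [1.152, 0.628, 0.038, 1.517, -0.027, 0.996, -0.02], TCP at [224.622, -609.97, 197.813] pointing down, gripper open.
Joint ranges: [-3.06, 3.06], [-0.37, 2.12], [-1.25, 1.32], [0.18, 2.47], [-1.1, 4.24], [0.23, 1.98], [-2.94, 2.94]. Speed limits (rad/s): [2.57, 2.57, 3.14, 3.14, 3.14, 3.14, 3.14].

## Interface

Orientations are given as [roll, pitch, yaw] about the fixed x, y, z axes, in that order (R = Rz(yaw) Ry(pitch) Rx(roll)).
In Python, from cell import ctrl gives the robot as it stands. The module is installed in compiled form; this text tells all that it offers.
- The arm moves only by the tool play_rows, never from a script. Its argument "rows" is a list of rows, each a list of 3 entries, a list of its own where there are three numbers: the opening, from 0 (shut) to 1 (fully open), then the shift along the tool's x, y, z in cm, then the turn, a rotation vector about the tool's x, y, z in degrees. A call has exactly 8 rows; each row shifts and turns the commanded pose from where the row before left it, along the tool's axes as they then stand; what a row does not reach is not made up. A row lasts 1/10 s, in which the tool goes at most 50 mm and 8.59 degrees, less where a joint would pass 70% of its speed; a pose out of reach is approached as far as the arm can. A call with a gripper value outside its range is refused whole. The fingers move at their own pace and stop on an object; the grip force is fixed at half the most. Time passes only in rows, so rows that do not move let the fingers close, or fill a call up. It gives the time, the measured TCP pose, the force and the opening at its end, in the units of the state.
- ctrl.read_state(): the state, without advancing time (a new reading comes with each control period).
- ctrl.get_image(name): name is "scene" or "top" or "wrist"; returns a dict with "img" (400x640x3 uint8, red, green, blue), "fx", "fy", "cx", "cy" (pixels), "k1" (the pictures are not rectified: a ray, as slopes to the right and down, at radius r is drawn at 1 + k1 r^2 times it, then the intrinsics apply), "extrinsics" (4x4, takes a point from camera to world coordinates). Camera axes: x right, y up, looking along -z (the intrinsics and any distortion apply to the point x, -y, -z); pixel columns grow to the right and rows downward; lengths in mm; the calibration is good to about 2 mm. A picture is of the moment at which its call begins. There is no depth.
- ctrl.finish_job(): hands the job in, once; it reports no verdict.
Trained networks look in a picture, given as the dict that the camera call returned (one of the last four; its "shot" number tells which), for a name from the list of things; names that differ only in an ending like _2 or _b are one class to them, and where a whole thing is asked for, a point or a joint stands for the part that bears it (a point fixed in the world has none). Each returns a list of dicts, best first, with "conf" (0 to 1); they miss things now and then, are a little off and sometimes report something else, mostly with a low value. They report only what shows in the picture. A call takes as long as a camera call.
- ctrl.regions_of(picture, thing): "pixels" (400x640 bool, what is visible of it) and "centre" ([column, row] as shares, 0 to 1, of the picture: columns of its width, rows of its height, amid what is visible of it).
- ctrl.mark_of(picture, thing): "centre" ([column, row] as shares, 0 to 1, of the picture: columns of its width, rows of its height: a listed point, or the origin of a listed thing).
The state is a dict: "clock": time; "qpos": joint angles; "qd": joint speeds; "tau": joint torques, N m; "eef_pos": TCP position; "tool_rot": TCP orientation; "force": force on the tool from outside, world axes, zero at the start; "torque": the same for the moment, N m; "width": finger opening in mm.
Only numpy, scipy, OpenCV 4.12 (cv2) and the standard library are available. Lean on these libraries where they do the work, as an engineer would, in place of code of your own. Each camera call takes 0.05 s, during which the arm holds its last target.

## Task

Put the tool tray away: pick it up (its middle divider rises into a carrying grip), keep it level and set it gently on the stand's two narrow rails in front of the shelf, knob towards the open front, and let go. Then take it by its front knob and slide it under the shelf until it is fully home against the back board. Leave the other things on the table where they are.

Things in the scene. Friction and masses are not known exactly. Their poses are not given: they have to be found in the camera images.
- tray: Wooden tool tray, 200 mm long (its x) x 176 wide (y), walls 45 high, 0.35 to 0.6 kg, flat underside; a few dough tools, fixed in it, lie lower than 30. Origin: centre of its underside; z up; +x to its rear, the knob is on the front (-x) wall. It balances at its middle.
- tray_grip (a point): The tray's carrying grip: the 12 mm thick divider along the tray's x rises in the middle to 72 above the underside over a length of 70. This point is at (0, 0, 58) in the tray's frame, 14 below the grip's top. Grip across the tray's y. Compartments 74 wide on both sides. Axes as the tray's.
- tray_knob: Turned wooden knob fixed to the middle of the tray's front wall, axis along the tray's x, sticking out 31 mm. Its head is 26 in diameter and runs from 11 to 27 off the wall. Origin on the outer face of the wall, at (-100, 0, 26) mm in the tray's frame.
- tray_front_knob (a point): Centre of the knob's head, at (-119, 0, 26) mm in the tray's frame; 26 thick across the tray's y.
- stand: Plywood tray stand, fixed to the table, 208 mm wide (its y): two rails, open in front, running back into a bay under a shelf with jars. Origin on the table top, midway between the open parts of the rails; +x points into the bay, z up. The back board's face, where the tray's rear stops, is at x = 230: fully home, the tray's origin is at (130, 0, 80) mm here, and its front 70 mm still shows before the shelf. No latch.
- stand_rails (a point): Midway between the rails at their tops, (0, 0, 80) mm in the stand's frame. Rails run along x from -100 to 230, each 18 wide, at |y| 74 to 92: a centred tray bears 14 on each. Up to x = 70 they are open above and outside. A tray centred near x = -50 lies in the open part and is stable. Waxed: the tray slides with a push of a few N.
- stand_bay (a point): Middle of the bay's mouth under the shelf's front edge, (100, 0, 120) mm in the stand's frame. The shelf covers x 100 to 245, underside z = 165, top 180; jars on it from x = 178, to z = 250. Side walls 184 apart (4 clearance each side of the tray) from x = 105 inwards, splayed 9 outwards on each side at x = 70 as a lead-in.
- flask: Bystander: dark steel vacuum flask standing, 72 mm diameter, 230 high. Origin under its centre.
- cup: Bystander: orange plastic cup standing, 70 mm diameter, 85 high. Origin under its centre.
- spoon: Bystander: black plastic spoon 200 mm long lying on the table. Origin under its middle.
- jug: Bystander: white plastic bottle, 96 mm diameter, 230 high. Origin under its centre.
- jar: Bystander: glass jar, 70 mm diameter, 100 high. Origin under its centre.
- mug: Bystander: white mug, 82 mm diameter, 90 high. Origin under its centre.

How it is judged (in metres and radians):
On the way, in this order (a step that is already met when the one before it is completed fails the run):
1. the tray rests level on both rails, knob to the front, not yet home, and is let go (z of tray in the frame of stand between 0.076 and 0.085 m and angle between tray's own z axis and vertical below 0.04 rad and linear speed of tray below 0.02 m/s and contact force between the fingers and tray below 0.1 N and x of tray in the frame of stand between -0.1 and 0.1 m and y of tray in the frame of stand between -0.014 and 0.014 m and x of tray_knob in the frame of stand below 0.01 m), for 0.2 s.
2. the tray, on the rails, is held by its knob and slid into the bay (z of tray in the frame of stand between 0.072 and 0.092 m and angle between tray's own z axis and vertical below 0.1 rad and contact force between the fingers and tray_knob above 0.5 N and x of tray in the frame of stand above 0.06 m), for 0.1 s.
At the end, for the whole second after the job is handed in: The tray lies level (within 0.04 rad) on both rails, knob to the front, pushed in to within 5 mm of the back board (tray origin at x > 125 mm in the stand's frame), within 7 mm of the middle and 0.05 rad of straight, at rest and released (z of tray in the frame of stand between 0.076 and 0.085 m and angle between tray's own z axis and vertical below 0.04 rad and linear speed of tray below 0.02 m/s and contact force between the fingers and tray below 0.1 N and x of tray in the frame of stand above 0.125 m and y of tray in the frame of stand between -0.007 and 0.007 m and angle between the x axis of tray and the x axis of stand, either way round below 0.05 rad and x of tray_knob in the frame of stand below 0.05 m); the robot touches nothing.
It fails at once if the tray is tipped more than 0.3 rad (its tools would spill) (angle between tray's own z axis and vertical above 0.3 rad).
It fails at once if the tray is dropped or rammed on the stand (over 80 N) (contact force between tray and stand above 80 N).
It fails at once if another thing on the table is moved more than 30 mm (distance of any of flask, cup, spoon, jug, jar, mug from where it was at the start of the episode above 0.03 m).
It also fails if it takes over 70 s, if anything falls off the work surface, if the arm or the gripper's body presses on something with over 40 N, if the wrist force passes 120 N, or if a joint passes its speed limit or range.

## Working session

There is one attempt and no reset: what is moved stays moved. The work goes in short steps, Python scripts to look and compute and a tool call to move; the robot and the scene stay as the last step left them, time stands still between calls to the robot, and variables do not carry over. Pictures are saved under pics/ and viewed, and the job is handed in when it is done.

Besides the shell and the picture viewer there is one more tool, called as name(argument=value, ...) on one line, values as JSON. play_rows: Moves the arm, as the interface text tells. Its arguments: {"type":"object","properties":{"rows":{"type":"array","items":{"type":"array"}}},"required":["rows"]}

```bash
ls; mkdir -p pics; python3 - <<'E'
from cell import ctrl
import cv2
s=ctrl.read_state(); print(s, ctrl.grip_depth)
for n in ("scene","top","wrist"):
    p=ctrl.get_image(n); cv2.imwrite(f"pics/{n}0.png",p["img"][:,:,::-1])
    print(n,p["fx"],p["fy"],p["cx"],p["cy"],p["k1"],p["extrinsics"])
    for t in ("tray","tray_grip","tray_front_knob","stand","stand_rails","stand_bay","flask","cup","spoon","jug","jar","mug"):
        m=ctrl.mark_of(p,t); print(t,[( [round(m_['centre'][0]*640,1),round(m_['centre'][1]*400,1)],round(m_['conf'],2)) for m_ in m[:2]])
E
```

```text
pics
{'clock': 0.0, 'qpos': array([ 1.15218436,  0.62932764,  0.03842769,  1.51835761, -0.02700311,
        0.99627028, -0.02000907]), 'qd': array([-1.36836014e-04, -7.28889489e-05,  4.84387894e-04, -3.92931356e-04,
        8.30584375e-04, -1.09673374e-04,  1.20364351e-03]), 'tau': array([-9.72003090e-05, -5.63412631e+01,  1.22613665e+00, -1.93448675e+01,
        1.10319545e-02,  1.06457365e-02,  1.38419759e-05]), 'eef_pos': array([ 224.40422499, -609.32125372,  196.90416543]), 'tool_rot': array([-1.57080837,  0.00184537, -1.21798336]), 'force': array([0.06908559, 0.37012842, 0.05246214]), 'torque': array([ 0.00387877, -0.03273538, -0.0037692 ]), 'width': 85.19655113845158} 18.700000000000003
scene 394.1802986117801 394.1802986117801 321.6741864722714 196.6869460186311 0.008538292514620707 [[ 6.23312455e-01 -6.33414203e-01  4.58549922e-01  1.13760140e+03]
 [ 7.81972575e-01  5.05412710e-01 -3.64797046e-01 -4.18695915e+02]
 [-6.89328860e-04  5.85956005e-01  8.10342572e-01  1.06632070e+03]
 [ 0.00000000e+00  0.00000000e+00  0.00000000e+00  1.00000000e+00]]
tray [([226.1, 259.9], 0.7)]
t
[... 931 characters left out ...]
ay [([254.3, 178.7], 0.61)]
flask [([328.1, 166.1], 0.84)]
cup [([329.8, 203.5], 0.78)]
spoon [([326.5, 249.2], 0.52), ([329.4, 201.8], 0.37)]
jug []
jar [([468.7, 199.0], 0.89)]
mug [([468.7, 237.3], 0.66)]
wrist 308.5179002407528 308.5179002407528 319.0195837074811 200.28232834027438 -0.051371494076364314 [[ 3.45148250e-01  9.00075762e-01  2.65962982e-01  2.91755218e+02]
 [-9.38547987e-01  3.30818344e-01  9.84220491e-02 -5.84861750e+02]
 [ 6.01867650e-04 -2.83589219e-01  9.58945667e-01  3.74917150e+02]
 [ 0.00000000e+00  0.00000000e+00  0.00000000e+00  1.00000000e+00]]
tray []
tray_grip []
tray_front_knob []
stand []
stand_rails []
stand_bay []
flask []
cup []
spoon []
jug []
jar []
mug []
```

View images.

View pics/scene0.png

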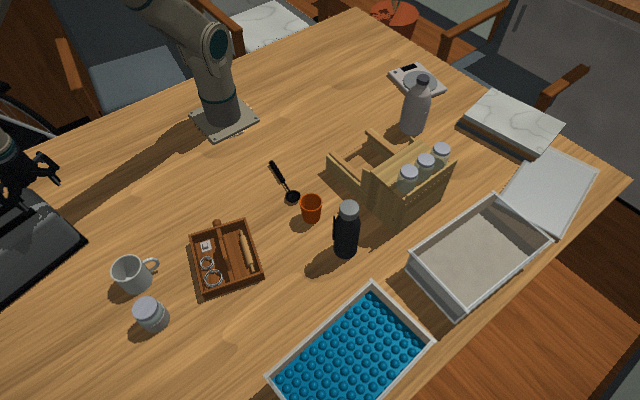

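View pics/top0.png

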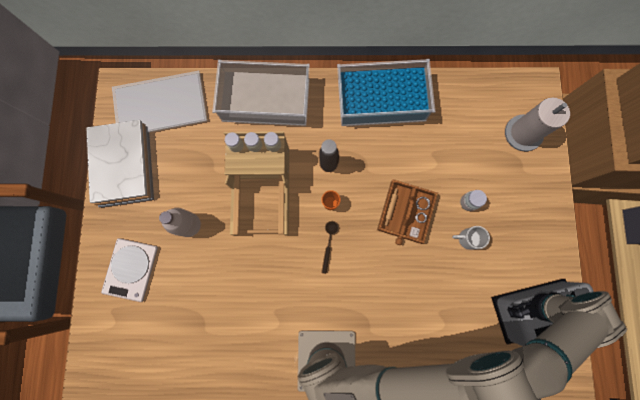

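View pics/wrist0.png

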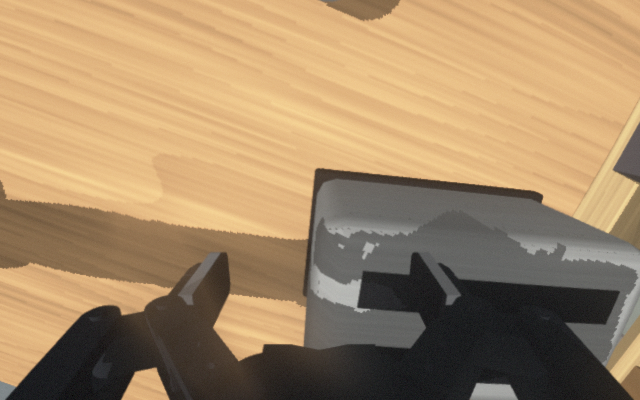

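```bash
cat > h.py <<'E'
import numpy as np, cv2
from scipy.optimize import least_squares
from scipy.spatial.transform import Rotation as R
def proj(p,P):
    E=np.array(p["extrinsics"]); q=(np.atleast_2d(P)-E[:3,3])@E[:3,:3]
    s=np.stack([q[:,0]/-q[:,2],-q[:,1]/-q[:,2]],1); r2=(s**2).sum(1,keepdims=True)
    s=s*(1+p["k1"]*r2); return s*[p["fx"],p["fy"]]+[p["cx"],p["cy"]]
def ray(p,uv):
    d=(np.array(uv)-[p["cx"],p["cy"]])/[p["fx"],p["fy"]]; s=d.copy()
    for _ in range(10): s=d/(1+p["k1"]*(s@s))
    E=np.array(p["extrinsics"]); v=E[:3,:3]@np.array([s[0],-s[1],-1]); return E[:3,3],v
def onz(p,uv,z):
    o,v=ray(p,uv); return o+v*(z-o[2])/v[2]
def place(pose,L,z0=0):
    x,y,t=pose[:3]; L=np.atleast_2d(L); c,s=np.cos(t),np.sin(t)
    return np.stack([x+c*L[:,0]-s*L[:,1],y+s*L[:,0]+c*L[:,1],L[:,2]+z0],1)
E
python3 - <<'E'
from cell import ctrl
import cv2,pickle
d={}
for n in ("scene","top"):
    d[n]=ctrl.get_image(n)
pickle.dump(d,open('d0.pkl','wb'))
t=d["top"]["img"][:,:,::-1]; s=d["scene"]["img"][:,:,::-1]
def c(im,x,y,w,h,k,f): cv2.imwrite(f,cv2.resize(im[y:y+h,x:x+w],None,fx=k,fy=k,interpolation=cv2.INTER_CUBIC))
c(t,365,170,90,80,8,'pics/t_tray.png'); c(t,215,120,90,125,4.8,'pics/t_stand.png')
c(s,180,210,95,90,6.5,'pics/s_tray.png'); c(s,315,120,150,110,5,'pics/s_stand.png')
E
```

```text
(no output)
```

View pics/t_tray.png

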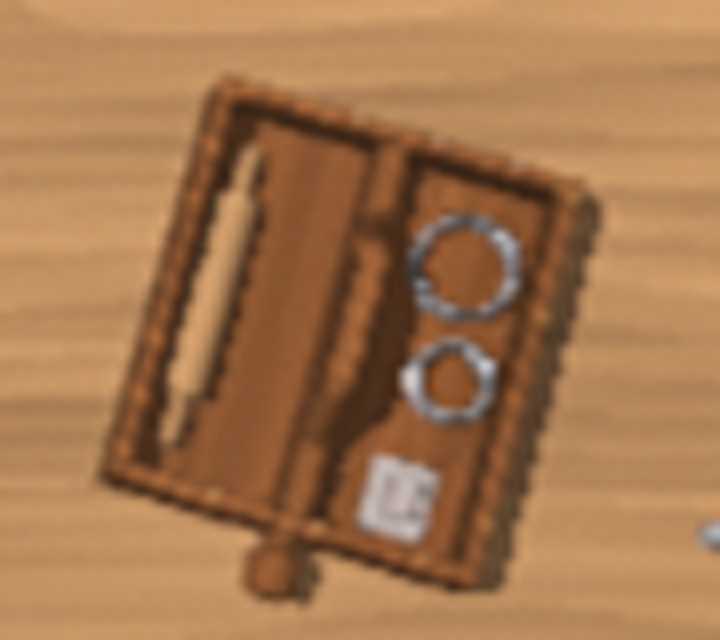

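View pics/t_stand.png

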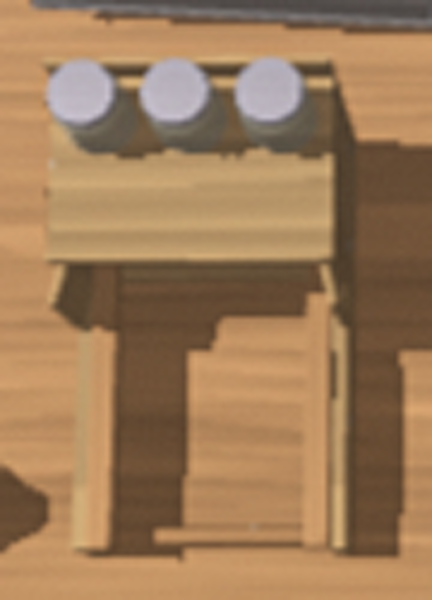

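View pics/s_tray.png

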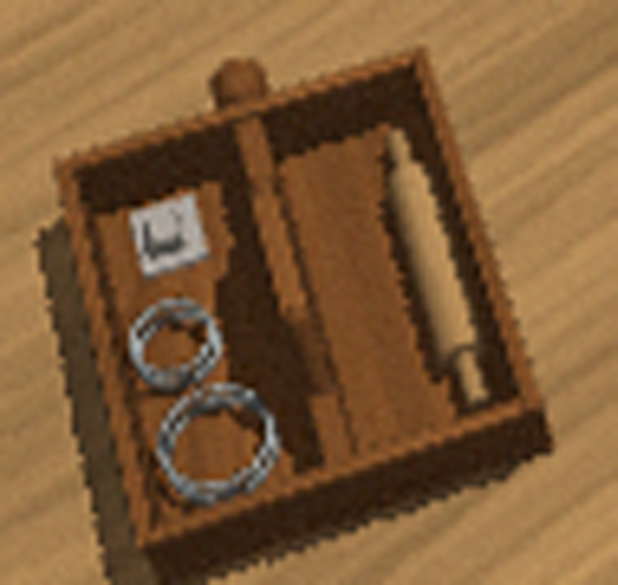

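View pics/s_stand.png

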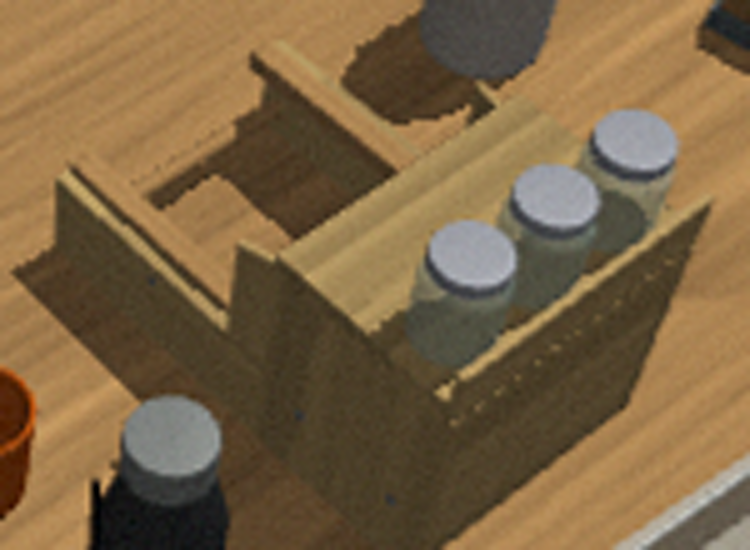

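```bash
cat > fit.py <<'E'
from h import *; import pickle
d=pickle.load(open('d0.pkl','rb'))
def fit(obs,x0,z0=0):
    def f(x): return np.concatenate([(proj(d[c],place(x,L,z0))[0]-uv) for c,L,uv in obs])
    r=least_squares(f,x0,x_scale=[100,100,1],loss='soft_l1'); return r.x,f(r.x).reshape(-1,2)
def T(x,y,k,ox,oy): return [(x+.5)/k-.5+ox,(y+.5)/k-.5+oy]
tt=lambda x,y:T(x,y,8,365,170); ts=lambda x,y:T(x,y,6.5,180,210)
st=lambda x,y:T(x,y,4.8,215,120); ss=lambda x,y:T(x,y,5,315,120)
RL,RR,FL,FR=[100,88,45],[100,-88,45],[-100,88,45],[-100,-88,45]
tr=[('top',RL,tt(225,78)),('top',RR,tt(592,186)),('top',FL,tt(105,478)),('top',FR,tt(485,588)),('top',[-119,0,26],tt(275,570)),
('scene',FL,ts(425,48)),('scene',FR,ts(58,163)),('scene',RL,ts(545,405)),('scene',RR,ts(145,540)),('scene',[-119,0,26],ts(238,85)),('scene',[0,0,58],[221.4,246.5]),('top',[0,0,58],[409.8,211])]
sd=[('top',[100,104,180],st(45,262)),('top',[100,-104,180],st(333,262)),('top',[-100,92,80],st(91,548)),('top',[-100,74,80],st(110,548)),('top',[-100,-74,80],st(303,547)),('top',[-100,-92,80],st(328,547)),
('scene',[100,-104,180],ss(280,258)),('scene',[100,104,180],ss(520,95)),('scene',[0,0,80],[369.3,160.2]),('scene',[100,0,120],[395,168.5])]
if __name__=='__main__':
    for n,o in (('tray',tr),('stand',sd)):
        for c in (None,'top','scene'):
            oo=[q for q in o if c is None or q[0]==c]
            x,e=fit(oo,[500,-230 if n=='tray' else 200,-.2]); print(n,c,x.round(4)); 
            if c is None:
                for q,r in zip(oo,e): print(q[0],q[1],r.round(1))
E
python3 fit.py
```

```text
tray None [ 5.394828e+02 -3.053473e+02 -2.984000e-01]
top [100, 88, 45] [-0.5  0. ]
top [100, -88, 45] [-1.3 -0. ]
top [-100, 88, 45] [0.  0.2]
top [-100, -88, 45] [-1.5  0.6]
top [-119, 0, 26] [-0.6  1. ]
scene [-100, 88, 45] [-0.5 -0.6]
scene [-100, -88, 45] [-1.4 -0.1]
scene [100, 88, 45] [-0.5  0.1]
scene [100, -88, 45] [-1.5  1.4]
scene [-119, 0, 26] [0.1 1. ]
scene [0, 0, 58] [1.6 4.1]
top [0, 0, 58] [-1.4 -0.5]
tray top [ 5.402773e+02 -3.087405e+02 -2.995000e-01]
tray scene [ 5.383434e+02 -3.029108e+02 -2.967000e-01]
stand None [5.509809e+02 2.496614e+02 1.590000e-02]
top [100, 104, 180] [ 0.1 -0.5]
top [100, -104, 180] [-0.2 -1.3]
top [-100, 92, 80] [-1.  -0.1]
top [-100, 74, 80] [-0.  -0.2]
top [-100, -74, 80] [ 0.4 -0.5]
top [-100, -92, 80] [ 0.2 -0.5]
scene [100, -104, 180] [-0.5  0.1]
scene [100, 104, 180] [ 0.2 -0.3]
scene [0, 0, 80] [-0.2 -3. ]
scene [100, 0, 120] [-2.7 -1.3]
stand top [5.491760e+02 2.493549e+02 1.110000e-02]
stand scene [5.549238e+02 2.469979e+02 3.160000e-02]
```

```bash
cat > go.py <<'E'
from h import *
from cell import ctrl
import sys
def delta(tgt,yaw):
    s=ctrl.read_state(); r=R.from_euler('xyz',s['tool_rot']); g=R.from_euler('xyz',[-np.pi/2,0,yaw])
    dp=r.inv().apply(np.array(tgt)-s['eef_pos'])/10; dr=np.degrees((r.inv()*g).as_rotvec())
    print('clock',round(s['clock'],2),'pos',s['eef_pos'].round(1),'rot',s['tool_rot'].round(3),'F',s['force'].round(1),'w',round(s['width'],1))
    print('delta cm',dp.round(2),'turn deg',dr.round(2))
if __name__=='__main__': delta([float(a) for a in sys.argv[1:4]],float(sys.argv[4]))
E
python3 go.py 539.5 -306 190 -1.869
python3 - <<'E'
from h import *; import pickle
from cell import ctrl
d=pickle.load(open('d0.pkl','rb'))
p=ctrl.get_image('top');q=ctrl.get_image('scene')
for t,h in (('flask',0),('cup',0),('spoon',0),('jug',0),('jar',0),('mug',0)):
    for i in (p,q):
        m=ctrl.mark_of(i,t)
        for e in m[:1]: print(t,onz(i,[e['centre'][0]*640,e['centre'][1]*400],0).round(),round(e['conf'],2))
E
```

```text
clock 2.05 pos [ 224.6 -610.   197.8] rot [-1.571 -0.    -1.218] F [ 0.2  0.  -0.4] w 85.4
delta cm [-17.64   0.78  40.05] turn deg [-0.  37.3 -0. ]
flask [722. -10.   0.] 0.7
flask [732.   4.   0.] 0.57
cup [586. -16.   0.] 0.87
cup [588. -24.   0.] 0.8
spoon [413.   1.   0.] 0.72
spoon [410.  -8.   0.] 0.79
jug [487. 531.   0.] 0.73
jug [479. 521.   0.] 0.92
jar [ 583. -547.    0.] 0.64
jar [ 583. -546.    0.] 0.8
mug [ 440. -550.    0.] 0.64
mug [ 454. -538.    0.] 0.84
```

play_rows(rows=[[1, [-1.8, 0, 4], [0, 0, 0]], [1, [-1.8, 0, 4], [0, 0, 0]], [1, [-1.8, 0, 4], [0, 0, 0]], [1, [-1.8, 0, 4], [0, 0, 0]], [1, [-1.8, 0, 4], [0, 0, 0]], [1, [-1.8, 0, 4], [0, 0, 0]], [1, [-1.8, 0, 4], [0, 0, 0]], [1, [-1.8, 0, 4], [0, 0, 0]]])

```text
clock: 3.55
eef_pos: [476.3, -363.0, 198.0]
tool_rot: [-1.571, -0.0, -1.218]
force: [0.6, -0.6, -0.6]
width: 85.3
```

play_rows(rows=[[1, [-1.6, 0, 4], [0, 0, 0]], [1, [-1.6, 0, 4], [0, 0, 0]], [1, [0, 0, 0], [0, 7.4, 0]], [1, [0, 0, 0], [0, 7.5, 0]], [1, [0, 0, 0], [0, 7.5, 0]], [1, [0, 0, 0], [0, 7.5, 0]], [1, [0, 0, 0], [0, 7.4, 0]], [1, [0, 0, 0], [0, 0, 0]]])

```text
clock: 4.35
eef_pos: [539.2, -306.5, 197.8]
tool_rot: [-1.571, -0.0, -1.869]
force: [-0.4, -0.7, 0.0]
width: 85.6
```

```bash
python3 go.py 539.5 -306 190 -1.869; python3 - <<'E'
from h import *; import pickle
from cell import ctrl
d={n:ctrl.get_image(n) for n in("wrist","top")}
pickle.dump(d,open('d1.pkl','wb'))
p=d['wrist'];im=p["img"][:,:,::-1].copy()
for L in ([0,0,72],[-119,0,26],[100,88,45],[100,-88,45],[-100,88,45],[-100,-88,45],[35,6,72],[35,-6,72],[-35,6,72],[-35,-6,72]):
    u=proj(p,place([539.5,-306,-.298],L))[0]; print(L,u.round())
    cv2.drawMarker(im,tuple(int(round(v)) for v in u),(0,255,0),0,10)
cv2.imwrite('pics/w1.png',im)
E
```

```text
clock 4.35 pos [ 539.2 -306.5  197.8] rot [-1.571 -0.    -1.869] F [-0.4 -0.7  0. ] w 85.6
delta cm [-0.05  0.78  0.01] turn deg [ 0.01 -0.01  0.02]
[0, 0, 72] [318. 183.]
[-119, 0, 26] [319. 267.]
[100, 88, 45] [231.  81.]
[100, -88, 45] [405.  81.]
[-100, 88, 45] [245. 260.]
[-100, -88, 45] [393. 260.]
[35, 6, 72] [312. 148.]
[35, -6, 72] [324. 148.]
[-35, 6, 72] [313. 216.]
[-35, -6, 72] [324. 216.]
```

View pics/w1.png

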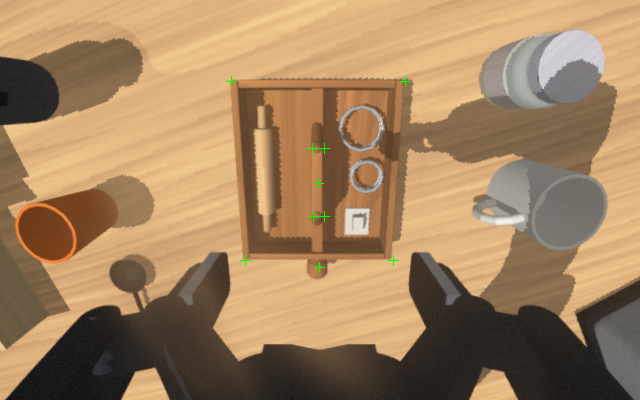

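play_rows(rows=[[1, [-0.1, 3, 0], [0, 0, 0]], [1, [0, 3, 0], [0, 0, 0]], [1, [0, 3, 0], [0, 0, 0]], [1, [0, 2.5, 0], [0, 0, 0]], [1, [0, 2.2, 0], [0, 0, 0]], [1, [0, 1.5, 0], [0, 0, 0]], [1, [0, 0.6, 0], [0, 0, 0]], [1, [0, 0, 0], [0, 0, 0]]])

```text
clock: 5.25
eef_pos: [539.3, -305.6, 39.4]
tool_rot: [-1.572, 0.0, -1.868]
force: [-1.0, -0.5, 0.5]
width: 85.4
```

play_rows(rows=[[0, [0, 0, 0], [0, 0, 0]], [0, [0, 0, 0], [0, 0, 0]], [0, [0, 0, 0], [0, 0, 0]], [0, [0, 0, 0], [0, 0, 0]], [0, [0, 0, 0], [0, 0, 0]], [0, [0, 0, 0], [0, 0, 0]], [0, [0, 0, 0], [0, 0, 0]], [0, [0, 0, 0], [0, 0, 0]]])

```text
clock: 6.05
eef_pos: [539.4, -305.6, 39.8]
tool_rot: [-1.571, 0.0, -1.869]
force: [0.1, 0.7, -0.1]
width: -0.1
```

```bash
python3 - <<'E'
from h import *
from cell import ctrl
print(ctrl.read_state())
for n in("wrist","scene"):
    p=ctrl.get_image(n); im=p['img'][:,:,::-1]
    if n=='scene': im=cv2.resize(im[180:320,150:300],None,fx=4,fy=4)
    cv2.imwrite(f'pics/{n}2.png',im)
E
```

```text
{'clock': 6.05, 'qpos': array([ 0.37211423,  0.7911514 ,  0.16180315,  1.73233916, -0.19469123,
        0.63382746, -1.22505142]), 'qd': array([-2.81062966e-05,  1.90666474e-03, -5.39172195e-04,  1.82538249e-03,
       -9.07823070e-05, -1.89340325e-04, -6.24783621e-04]), 'tau': array([-4.54977606e-03, -5.78266525e+01,  3.45310114e+00, -1.34172848e+01,
        7.72089581e-03,  1.48171584e-03,  8.87694773e-05]), 'eef_pos': array([ 539.43175201, -305.62594329,   39.79416584]), 'tool_rot': array([-1.57086911e+00,  2.26131424e-05, -1.86900093e+00]), 'force': array([ 0.11022619,  0.68130557, -0.07328864]), 'torque': array([-0.06989092, -0.00498766, -0.00999892]), 'width': -0.06840771409830003}
```

View pics/wrist2.png

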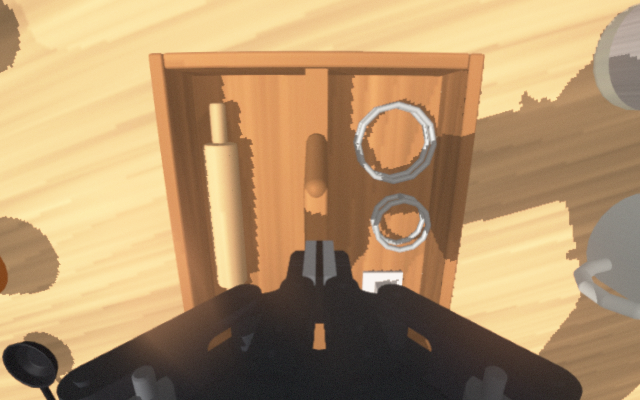

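View pics/scene2.png

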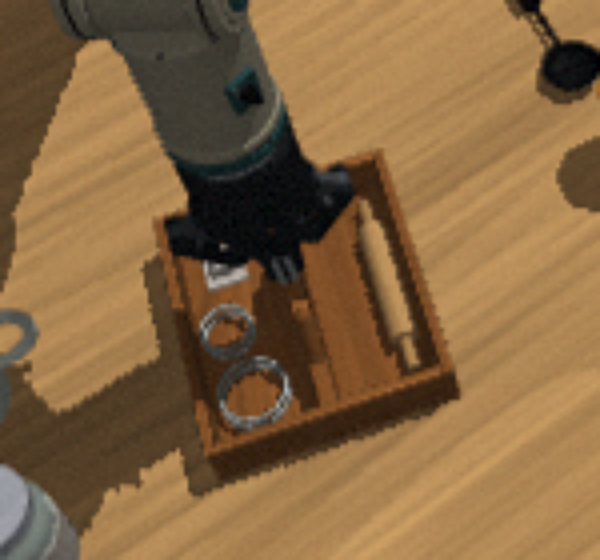

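```bash
python3 - <<'E'
from h import *
from cell import ctrl
for n in("wrist","scene","top"):
    p=ctrl.get_image(n); im=p['img'][:,:,::-1].copy()
    print(n)
    for L in ([0,0,72],[35,0,72],[-35,0,72],[35,0,45],[-35,0,45],[100,88,45],[100,-88,45],[-100,88,45],[-100,-88,45]):
        u=proj(p,place([539.5,-306,-.298],L))[0]; print(L,u.round())
        if abs(u).max()<2000: cv2.drawMarker(im,tuple(int(round(v)) for v in u),(0,255,0),0,3 if n!='wrist' else 8)
    u=proj(p,ctrl.read_state()['eef_pos'])[0]; print('tcp',u)
    cv2.drawMarker(im,tuple(int(round(v)) for v in u),(0,0,255),1,3 if n!='wrist' else 8)
    if n=='scene': im=cv2.resize(im[200:310,170:290],None,fx=6,fy=6,interpolation=cv2.INTER_NEAREST)
    if n=='top': im=cv2.resize(im[165:255,360:460],None,fx=6,fy=6,interpolation=cv2.INTER_NEAREST)
    cv2.imwrite(f'pics/{n}3.png',im)
E
```

```text
wrist
[0, 0, 72] [319. 253.]
[35, 0, 72] [319. 188.]
[-35, 0, 72] [319. 311.]
[35, 0, 45] [319. 176.]
[-35, 0, 45] [319. 284.]
[100, 88, 45] [151.  55.]
[100, -88, 45] [488.  55.]
[-100, 88, 45] [195. 364.]
[-100, -88, 45] [444. 363.]
tcp [318.87517623 230.28231497]
scene
[0, 0, 72] [222. 248.]
[35, 0, 72] [225. 259.]
[-35, 0, 72] [219. 238.]
[35, 0, 45] [227. 263.]
[-35, 0, 45] [221. 243.]
[100, 88, 45] [263. 272.]
[100, -88, 45] [200. 294.]
[-100, 88, 45] [244. 216.]
[-100, -88, 45] [187. 235.]
tcp [224.12739405 253.58527519]
top
[0, 0, 72] [409. 210.]
[35, 0, 72] [412. 201.]
[-35, 0, 72] [407. 219.]
[35, 0, 45] [410. 202.]
[-35, 0, 45] [405. 220.]
[100, 88, 45] [392. 179.]
[100, -88, 45] [437. 193.]
[-100, 88, 45] [378. 230.]
[-100, -88, 45] [424. 244.]
tcp [407.50735525 211.22577217]
```

View pics/wrist3.png

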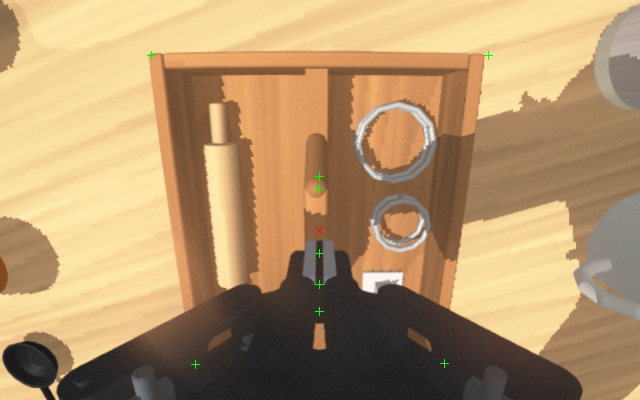

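View pics/scene3.png

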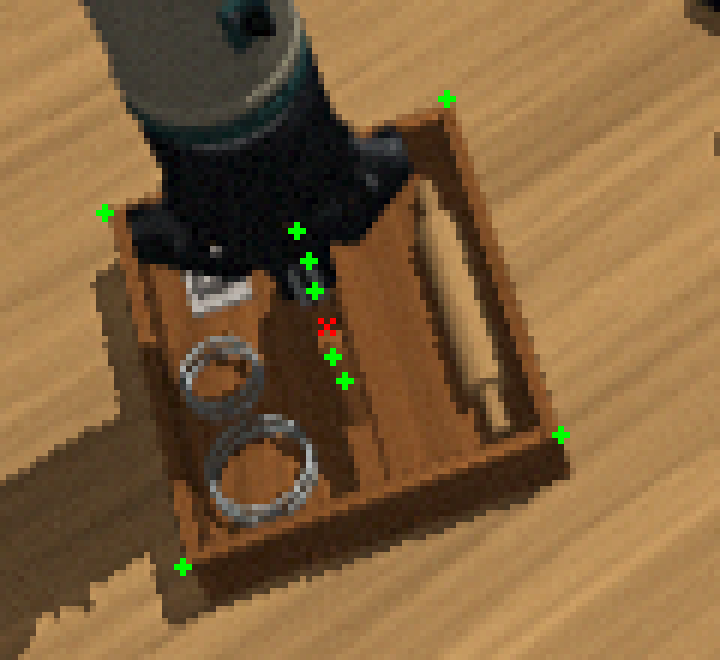

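View pics/top3.png

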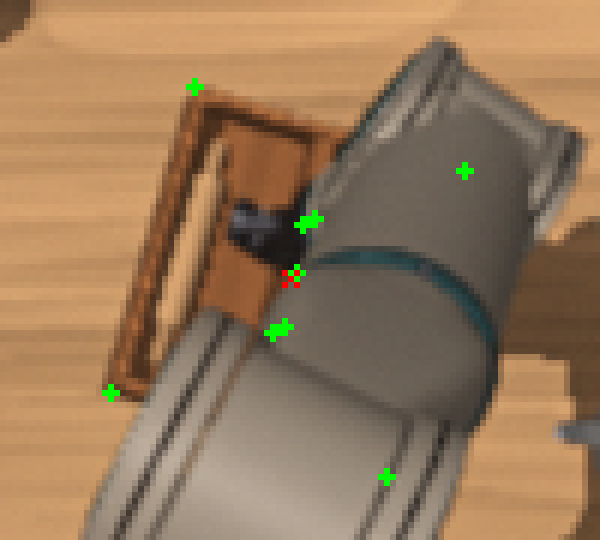

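```bash
python3 - <<'E'
from h import *
from cell import ctrl
p=ctrl.get_image("wrist"); s=ctrl.read_state(); im=p['img'][:,:,::-1]
cv2.imwrite('pics/wz.png',cv2.resize(im[220:300,270:370],None,fx=7,fy=7,interpolation=cv2.INTER_CUBIC))
r=R.from_euler('xyz',s['tool_rot'])
for back in (-5,0,10,20,30,35,40,50):
    print(back,[proj(p,s['eef_pos']+r.apply([x,-back,z]))[0].round(0).tolist() for x,z in((0,11),(0,-11),(8,11),(-8,11))])
E
```

```text
-5 [[319.0, 211.0], [319.0, 243.0], [332.0, 211.0], [306.0, 211.0]]
0 [[319.0, 213.0], [319.0, 247.0], [332.0, 213.0], [306.0, 213.0]]
10 [[319.0, 219.0], [319.0, 254.0], [333.0, 219.0], [305.0, 219.0]]
20 [[319.0, 225.0], [319.0, 262.0], [334.0, 225.0], [304.0, 225.0]]
30 [[319.0, 232.0], [319.0, 270.0], [334.0, 232.0], [303.0, 232.0]]
35 [[319.0, 236.0], [319.0, 275.0], [335.0, 236.0], [303.0, 236.0]]
40 [[319.0, 240.0], [319.0, 280.0], [335.0, 240.0], [302.0, 240.0]]
50 [[319.0, 249.0], [319.0, 292.0], [336.0, 249.0], [301.0, 249.0]]
```

View pics/wz.png

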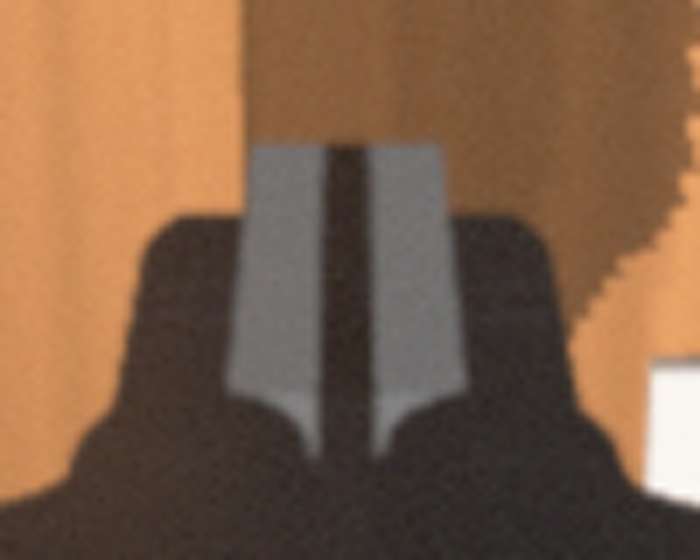

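play_rows(rows=[[1, [0, 0, 0], [0, 0, 0]], [1, [0, 0, 0], [0, 0, 0]], [1, [0, 0, 0], [0, 0, 0]], [1, [0, 0, 0], [0, 0, 0]], [1, [0, 0, 0], [0, 0, 0]], [1, [0, 0, 0], [0, 0, 0]], [1, [0, 0, 0], [0, 0, 0]], [1, [0, 0, 0], [0, 0, 0]]])

```text
clock: 7.15
eef_pos: [539.5, -305.7, 39.8]
tool_rot: [-1.571, 0.0, -1.869]
force: [0.6, -0.5, 0.7]
width: 85.5
```

play_rows(rows=[[1, [0, 0.4, 0], [0, 0, 0]], [1, [0, 0.4, 0], [0, 0, 0]], [1, [0, 0.3, 0], [0, 0, 0]], [1, [0, 0.3, 0], [0, 0, 0]], [1, [0, 0.3, 0], [0, 0, 0]], [1, [0, 0.3, 0], [0, 0, 0]], [1, [0, 0, 0], [0, 0, 0]], [1, [0, 0, 0], [0, 0, 0]]])

```text
clock: 7.95
eef_pos: [539.5, -305.7, 19.8]
tool_rot: [-1.571, -0.0, -1.869]
force: [-0.3, -0.5, -0.3]
width: 85.3
```

```bash
python3 - <<'E'
from h import *
from cell import ctrl
p=ctrl.get_image("wrist"); s=ctrl.read_state(); im=p['img'][:,:,::-1].copy()
for L in ([0,0,72],[35,0,72],[-35,0,72],[100,88,45],[100,-88,45]):
    u=proj(p,place([539.5,-306,-.298],L))[0]
    cv2.drawMarker(im,tuple(int(round(v)) for v in u),(0,255,0),0,8)
r=R.from_euler('xyz',s['tool_rot'])
for b,c in ((13,(0,0,255)),(50,(255,0,0))):
  for x in (-42.5,42.5):
    for z in (-11,11):
      u=proj(p,s['eef_pos']+r.apply([x,-b,z]))[0]; cv2.drawMarker(im,tuple(int(round(v)) for v in u),c,1,8)
cv2.imwrite('pics/w4.png',im); print(s['eef_pos'],s['force'],s['width'])
p=ctrl.get_image("scene"); im=p['img'][:,:,::-1]
cv2.imwrite('pics/s4.png',cv2.resize(im[200:310,170:290],None,fx=6,fy=6,interpolation=cv2.INTER_CUBIC))
E
```

```text
[ 539.56750799 -305.6924865    19.87674221] [0.41223216 0.03108254 1.05776674] 85.27935812012616
```

View pics/w4.png

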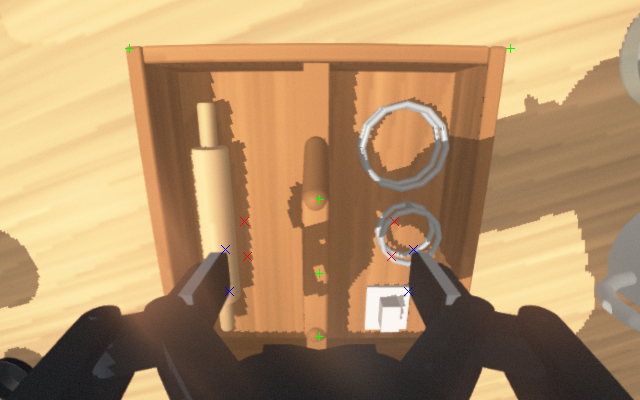

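View pics/s4.png

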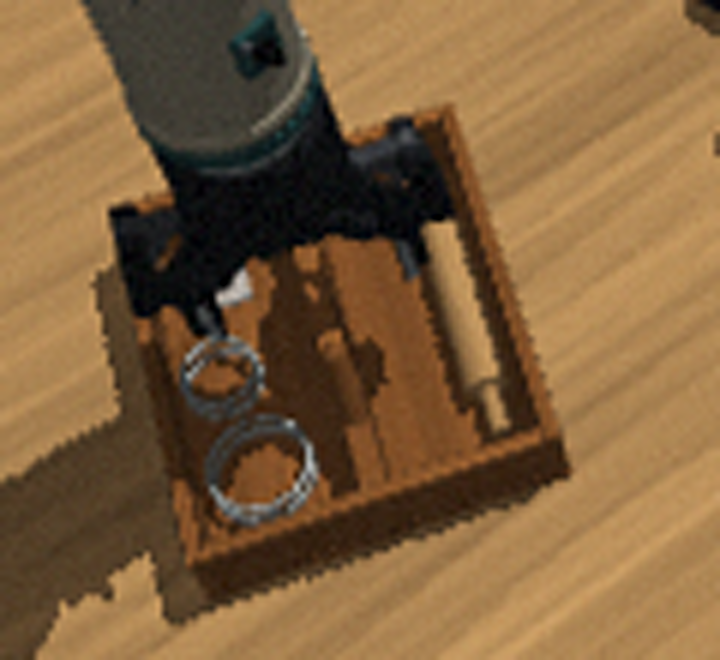

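play_rows(rows=[[1, [0, 0.3, 0], [0, 0, 0]], [1, [0, 0.3, 0], [0, 0, 0]], [1, [0, 0.3, 0], [0, 0, 0]], [1, [0, 0.3, 0], [0, 0, 0]], [1, [0, 0.1, 0], [0, 0, 0]], [1, [0, 0, 0], [0, 0, 0]], [1, [0, 0, 0], [0, 0, 0]], [0, [0, 0, 0], [0, 0, 0]]])

```text
clock: 8.85
eef_pos: [539.6, -305.7, 6.9]
tool_rot: [-1.571, -0.0, -1.869]
force: [0.2, -0.2, -0.4]
width: 73.1
```

play_rows(rows=[[0, [0, 0, 0], [0, 0, 0]], [0, [0, 0, 0], [0, 0, 0]], [0, [0, 0, 0], [0, 0, 0]], [0, [0, 0, 0], [0, 0, 0]], [0, [0, 0, 0], [0, 0, 0]], [0, [0, 0, 0], [0, 0, 0]], [0, [0, 0, 0], [0, 0, 0]], [0, [0, 0, 0], [0, 0, 0]]])

```text
clock: 9.65
eef_pos: [539.7, -305.5, 7.0]
tool_rot: [-1.571, 0.0, -1.869]
force: [-0.3, 1.2, 3.0]
width: 11.1
```

play_rows(rows=[[0, [0, -0.3, 0], [0, 0, 0]], [0, [0, -0.6, 0], [0, 0, 0]], [0, [0, -1, 0], [0, 0, 0]], [0, [0, -1.1, 0], [0, 0, 0]], [0, [0, -1, 0], [0, 0, 0]], [0, [0, 0, 0], [0, 0, 0]], [0, [0, 0, 0], [0, 0, 0]], [0, [0, 0, 0], [0, 0, 0]]])

```text
clock: 10.45
eef_pos: [539.1, -305.3, 46.5]
tool_rot: [-1.572, 0.0, -1.869]
force: [0.0, -0.6, -5.5]
width: 11.2
```

```bash
python3 go.py 500 249 157 -1.558; python3 - <<'E'
from h import *
from cell import ctrl
p=ctrl.get_image("wrist"); cv2.imwrite('pics/w5.png',p['img'][:,:,::-1])
p=ctrl.get_image("scene"); cv2.imwrite('pics/s5.png',cv2.resize(p['img'][190:310,160:300,::-1],None,fx=5,fy=5))
E
```

```text
clock 10.45 pos [ 539.1 -305.3   46.5] rot [-1.572  0.    -1.869] F [ 0.  -0.6 -5.5] w 11.2
delta cm [-51.84 -11.02 -20.03] turn deg [  0.04 -17.82  -0.02]
```

View pics/w5.png

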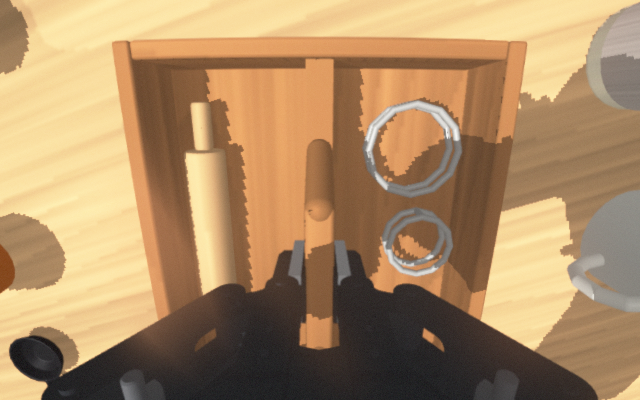

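View pics/s5.png

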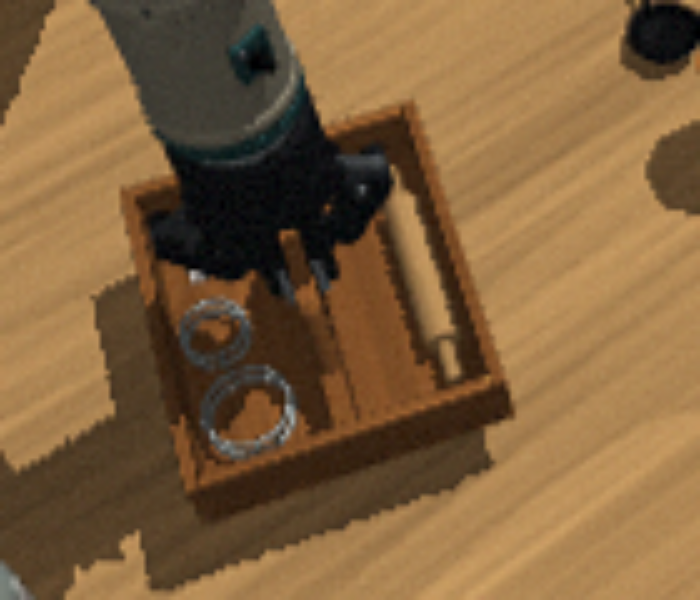

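play_rows(rows=[[0, [-0.3, -1.2, -0.1], [0, 0, 0]], [0, [-0.9, -2, -0.4], [0, 0, 0]], [0, [-1.8, -2.4, -0.7], [0, 0, 0]], [0, [-2.5, -2.2, -1], [0, 0, 0]], [0, [-3.2, -1.7, -1.2], [0, 0, 0]], [0, [-3.7, -1, -1.4], [0, 0, 0]], [0, [-3.7, -0.5, -1.4], [0, 0, 0]], [0, [-3.7, 0, -1.4], [0, 0, 0]]])

```text
clock: 11.35
eef_pos: [525.5, -92.5, 158.6]
tool_rot: [-1.568, 0.001, -1.869]
force: [1.2, 0.7, -4.3]
width: 11.1
```

play_rows(rows=[[0, [-3.7, 0, -1.4], [0, 0, 0]], [0, [-3.4, 0, -1.3], [0, -2, 0]], [0, [-3.1, 0, -1.2], [0, -4, 0]], [0, [-2, 0, -0.7], [0, -4, 0]], [0, [-1, 0, -0.3], [0, -4, 0]], [0, [0, 0, 0], [0, -3.8, 0]], [0, [0, 0, 0], [0, 0, 0]], [0, [0, 0, 0], [0, 0, 0]]])

```text
clock: 12.15
eef_pos: [511.9, 45.1, 157.1]
tool_rot: [-1.57, -0.0, -1.561]
force: [0.4, 0.3, -4.8]
width: 11.0
```

```bash
python3 go.py 500 249 157 -1.558
```

```text
clock 12.15 pos [511.9  45.1 157.1] rot [-1.57  -0.    -1.561] F [ 0.4  0.3 -4.8] w 11.0
delta cm [-20.4    0.    -0.99] turn deg [-0.03 -0.16  0.03]
```

play_rows(rows=[[0, [-1, 0, 0], [0, 0, 0]], [0, [-2.5, 0, -0.2], [0, 0, 0]], [0, [-3.7, 0, -0.2], [0, 0, 0]], [0, [-4, 0, -0.2], [0, 0, 0]], [0, [-4, 0, -0.2], [0, 0, 0]], [0, [-3.2, 0, -0.2], [0, 0, 0]], [0, [-2, 0, 0], [0, 0, 0]], [0, [0, 0, 0], [0, 0, 0]]])

```text
clock: 12.95
eef_pos: [498.2, 255.5, 156.6]
tool_rot: [-1.571, 0.003, -1.553]
force: [-1.3, 0.6, -4.9]
width: 11.0
```

play_rows(rows=[[0, [0, 0.4, 0], [0, 0, 0]], [0, [0, 0.8, 0], [0, 0, 0]], [0, [0, 0.8, 0], [0, 0, 0]], [0, [0, 0.6, 0], [0, 0, 0]], [0, [0, 0.4, 0], [0, 0, 0]], [0, [0, 0, 0], [0, 0, 0]], [0, [0, 0, 0], [0, 0, 0]], [0, [0, 0, 0], [0, 0, 0]]])

```text
clock: 13.75
eef_pos: [499.5, 250.0, 127.1]
tool_rot: [-1.57, 0.0, -1.558]
force: [0.1, 0.9, -5.5]
width: 11.1
```

```bash
python3 go.py 500 249 97 -1.558; python3 - <<'E'
from h import *
from cell import ctrl
s=ctrl.read_state(); z=s['eef_pos'][2]-7
for n in ("wrist","scene","top"):
    p=ctrl.get_image(n); im=p['img'][:,:,::-1].copy()
    def dr(P,c):
        for u in proj(p,P):
            if abs(u).max()<900: cv2.drawMarker(im,tuple(int(round(v)) for v in u),c,0,8 if n=='wrist' else 3)
    dr(place([550.5,249.3,.013],[[100,104,180],[100,-104,180],[-100,74,80],[-100,-74,80],[-100,92,80],[-100,-92,80],[60,74,80],[60,-74,80],[60,92,80],[60,-92,80]]),(0,255,0))
    dr(place([s['eef_pos'][0],s['eef_pos'][1],s['tool_rot'][2]+np.pi/2],[[100,88,45],[100,-88,45],[-100,88,45],[-100,-88,45],[-119,0,26]],z),(0,0,255))
    if n=='scene': im=cv2.resize(im[90:240,290:470],None,fx=4,fy=4,interpolation=cv2.INTER_NEAREST)
    if n=='top': im=cv2.resize(im[110:280,190:330],None,fx=3.5,fy=3.5,interpolation=cv2.INTER_NEAREST)
    cv2.imwrite(f'pics/{n}6.png',im)
E
```

```text
clock 13.75 pos [499.5 250.  127.1] rot [-1.57   0.    -1.558] F [ 0.1  0.9 -5.5] w 11.1
delta cm [0.1  3.01 0.04] turn deg [-0.04 -0.02 -0.02]
```

View pics/wrist6.png

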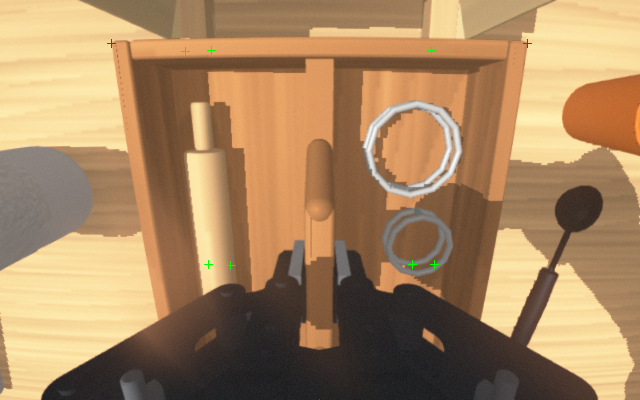

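View pics/scene6.png

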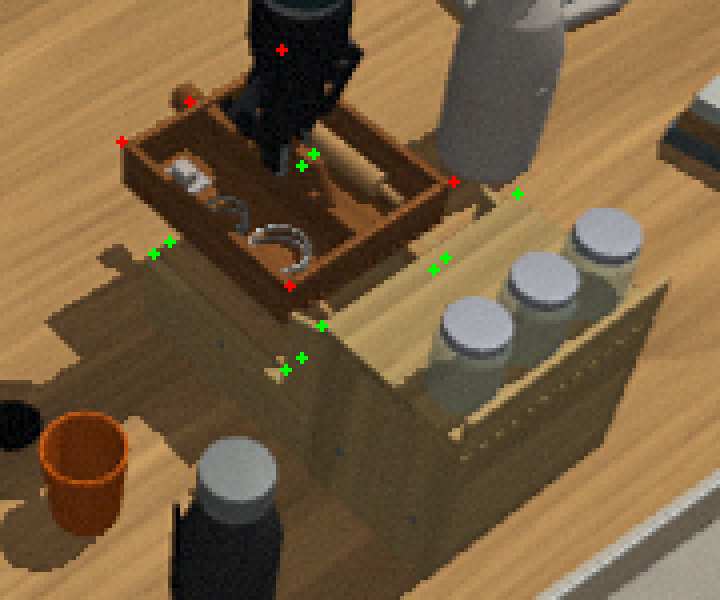

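View pics/top6.png

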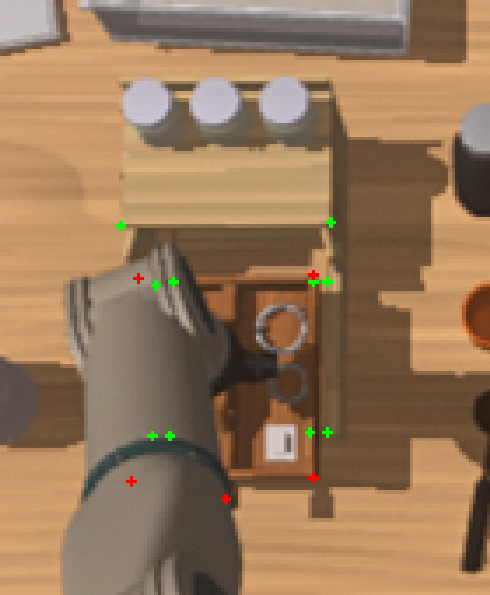

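```bash
python3 - <<'E'
from h import *
from cell import ctrl
p=ctrl.get_image("wrist"); im=p['img'][:,:,::-1].copy()
im=cv2.resize(im[0:60,90:550],None,fx=1.7,fy=5,interpolation=cv2.INTER_CUBIC)
cv2.imwrite('pics/wz7.png',im)
for x in (70,80,90,100,110): print(x,proj(p,place([550.5,249.3,.013],[[x,y,80] for y in (92,74,-74,-92)])).round(0).tolist())
E
```

```text
70 [[184.0, 35.0], [210.0, 34.0], [432.0, 34.0], [459.0, 34.0]]
80 [[182.0, 18.0], [209.0, 18.0], [433.0, 17.0], [460.0, 18.0]]
90 [[181.0, 2.0], [208.0, 1.0], [434.0, 1.0], [461.0, 2.0]]
100 [[179.0, -15.0], [207.0, -16.0], [436.0, -16.0], [463.0, -15.0]]
110 [[178.0, -32.0], [206.0, -33.0], [437.0, -33.0], [464.0, -32.0]]
```

View pics/wz7.png

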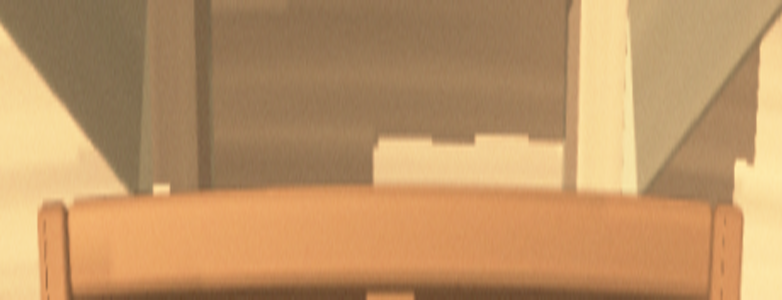

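play_rows(rows=[[0, [-0.1, 0.6, 0], [0, 0, 0]], [0, [0, 0.8, 0], [0, 0, 0]], [0, [0, 0.8, 0], [0, 0, 0]], [0, [0, 0.6, 0], [0, 0, 0]], [0, [0, 0.4, 0], [0, 0, 0]], [0, [0, 0.2, 0], [0, 0, 0]], [0, [0, 0, 0], [0, 0, 0]], [0, [0, 0, 0], [0, 0, 0]]])

```text
clock: 14.75
eef_pos: [499.5, 251.0, 93.0]
tool_rot: [-1.57, 0.0, -1.558]
force: [0.2, 0.4, -4.6]
width: 11.2
```

play_rows(rows=[[0, [0, 0.1, 0], [0, 0, 0]], [0, [0, 0.1, 0], [0, 0, 0]], [0, [0, 0.1, 0], [0, 0, 0]], [0, [0, 0.1, 0], [0, 0, 0]], [0, [0, 0.1, 0], [0, 0, 0]], [0, [0, 0, 0], [0, 0, 0]], [0, [0, 0, 0], [0, 0, 0]], [0, [0, 0, 0], [0, 0, 0]]])

```text
clock: 15.55
eef_pos: [499.3, 250.9, 87.9]
tool_rot: [-1.571, 0.0, -1.558]
force: [-0.2, 0.5, -5.0]
width: 11.5
```

play_rows(rows=[[0, [0, 0.05, 0], [0, 0, 0]], [0, [0, 0.05, 0], [0, 0, 0]], [0, [0, 0.05, 0], [0, 0, 0]], [0, [0, 0.05, 0], [0, 0, 0]], [0, [0, 0, 0], [0, 0, 0]], [0, [0, 0, 0], [0, 0, 0]], [0, [0, 0, 0], [0, 0, 0]], [0, [0, 0, 0], [0, 0, 0]]])

```text
clock: 16.35
eef_pos: [499.3, 251.0, 87.0]
tool_rot: [-1.57, 0.001, -1.558]
force: [-2.7, -1.2, 6.8]
width: 11.4
```

play_rows(rows=[[0, [0, -0.05, 0], [0, 0, 0]], [0, [0, 0, 0], [0, 0, 0]], [0.7, [0, 0, 0], [0, 0, 0]], [0.7, [0, 0, 0], [0, 0, 0]], [0.7, [0, 0, 0], [0, 0, 0]], [0.7, [0, 0, 0], [0, 0, 0]], [0.7, [0, 0, 0], [0, 0, 0]], [0.7, [0, 0, 0], [0, 0, 0]]])

```text
clock: 17.15
eef_pos: [499.3, 250.9, 86.3]
tool_rot: [-1.571, -0.0, -1.558]
force: [0.5, 0.4, -0.7]
width: 59.9
```

play_rows(rows=[[0.7, [0, -0.4, 0], [0, 0, 0]], [0.7, [0, -1.5, 0], [0, 0, 0]], [0.7, [0, -2.5, 0], [0, 0, 0]], [0.7, [0, -2.5, 0], [0, 0, 0]], [0.7, [0, -2, 0], [0, 0, 0]], [0.7, [0, -1, 0], [0, 0, 0]], [0.7, [0, 0, 0], [0, 0, 0]], [0.7, [0, 0, 0], [0, 0, 0]]])

```text
clock: 17.95
eef_pos: [498.7, 250.7, 184.7]
tool_rot: [-1.572, -0.0, -1.558]
force: [-1.0, -1.0, -0.5]
width: 59.6
```

```bash
cat > look.py <<'E'
from h import *
from cell import ctrl
import sys
T=[float(a) for a in sys.argv[2:5]]
s=ctrl.read_state(); print(s['eef_pos'],s['force'],s['width'])
for n in ("wrist","scene","top"):
    p=ctrl.get_image(n); im=p['img'][:,:,::-1].copy()
    def dr(P,c):
        for u in proj(p,P):
            if abs(u).max()<900: cv2.drawMarker(im,tuple(int(round(v)) for v in u),c,0,8 if n=='wrist' else 3)
    dr(place([550.5,250.5,.013],[[100,104,180],[100,-104,180],[-100,74,80],[-100,-74,80],[-100,92,80],[-100,-92,80]]),(0,255,0))
    dr(place(T,[[100,88,45],[100,-88,45],[-100,88,45],[-100,-88,45],[-119,0,26],[35,0,72],[-35,0,72]],80),(0,0,255))
    if n=='scene': im=cv2.resize(im[90:240,290:470],None,fx=4,fy=4,interpolation=cv2.INTER_NEAREST)
    if n=='top': im=cv2.resize(im[110:280,190:330],None,fx=3.5,fy=3.5,interpolation=cv2.INTER_NEAREST)
    cv2.imwrite(f'pics/{n}{sys.argv[1]}.png',im)
E
python3 look.py 8 499.3 251 .013
```

```text
[498.71654245 250.7223964  184.71847145] [-0.98582668 -0.99716979 -0.47767174] 59.575477898885
```

View pics/wrist8.png

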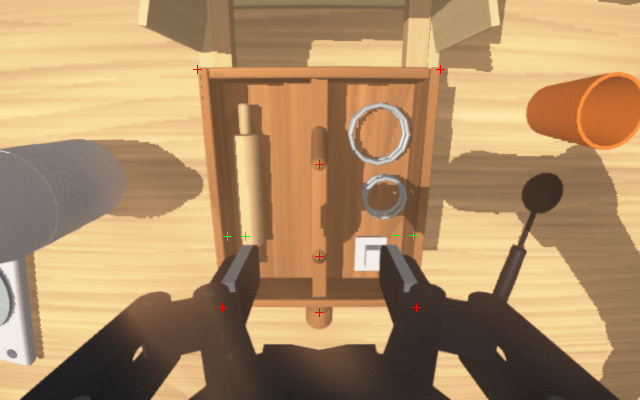

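View pics/scene8.png

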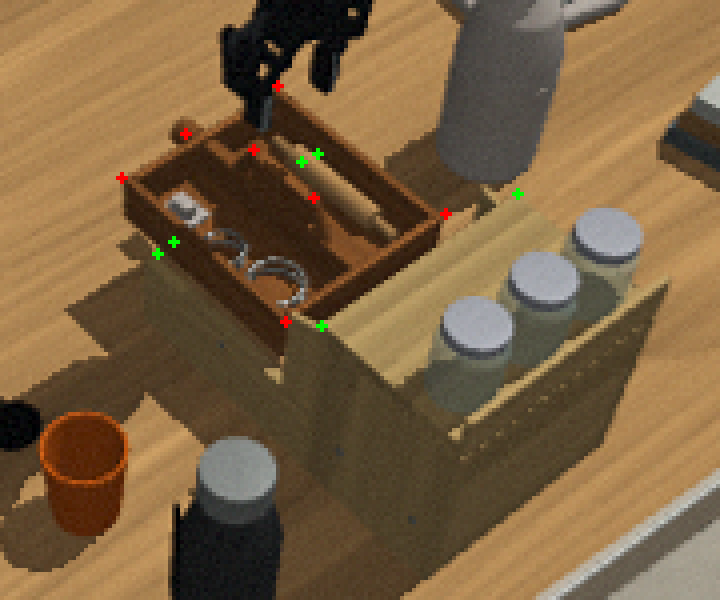

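play_rows(rows=[[0.7, [0.1, 0, -0.8], [0, 0, 0]], [0.7, [0, 0, -1.8], [0, 0, 0]], [0.7, [0, 0, -2.4], [0, 0, 0]], [0.7, [0, 0, -2.4], [0, 0, 0]], [0.7, [0, 0, -2.2], [0, 0, 0]], [0.7, [0, 0.5, -1.6], [0, 0, 0]], [0.7, [0, 0.5, -0.7], [0, 0, 0]], [0.7, [0, 0, 0], [0, 0, 0]]])

```text
clock: 18.9
eef_pos: [378.7, 248.1, 174.6]
tool_rot: [-1.573, -0.001, -1.557]
force: [-0.1, 0.1, -0.1]
width: 59.6
```

```bash
python3 look.py 9 499.3 251 .013; python3 - <<'E'
from h import *
from cell import ctrl
s=ctrl.read_state(); print(s['tool_rot'])
for n in ('wrist','scene','top'):
    p=ctrl.get_image(n)
    for e in ctrl.mark_of(p,'tray_front_knob'): 
        u=[e['centre'][0]*640,e['centre'][1]*400]; print(n,e['conf'],u,onz(p,u,106))
    for e in ctrl.mark_of(p,'tray_grip'): 
        u=[e['centre'][0]*640,e['centre'][1]*400]; print(n,'grip',e['conf'],u,onz(p,u,138))
E
```

```text
[378.72729336 248.1012668  174.624637  ] [-0.13911172  0.11742119 -0.11868302] 59.62613193828161
[-1.56979710e+00  1.72455043e-04 -1.55901114e+00]
wrist 0.83 [315.2, 197.92000000000002] [382.11437881 251.78710904 106.        ]
wrist grip 0.94 [317.504, 30.8] [501.29235673 250.93038827 138.        ]
scene 0.76 [336.704, 122.28000000000002] [376.91777383 253.69251609 106.        ]
scene grip 0.75 [359.296, 133.07999999999998] [487.59735321 256.83197552 138.        ]
top grip 0.66 [255.296, 218.6] [497.67759662 248.67341113 138.        ]
```

View pics/wrist9.png

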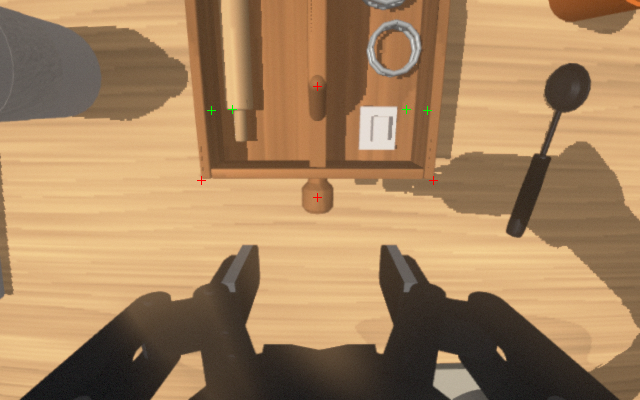

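View pics/scene9.png

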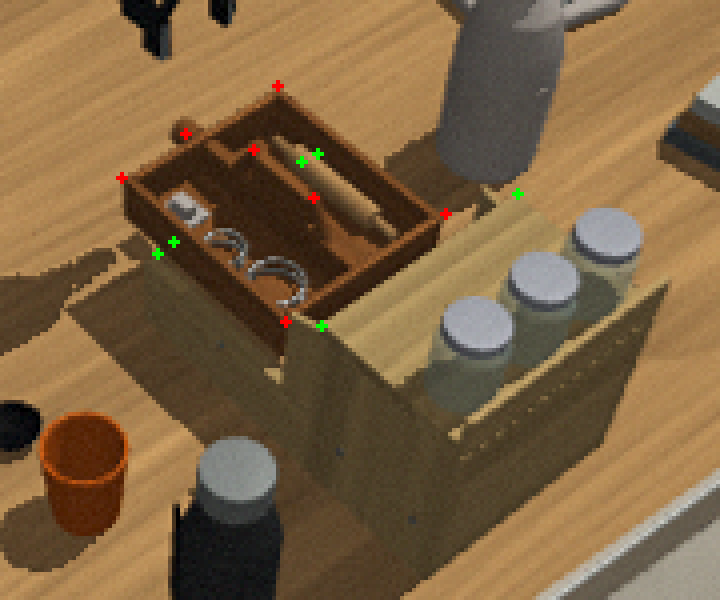

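View pics/top9.png

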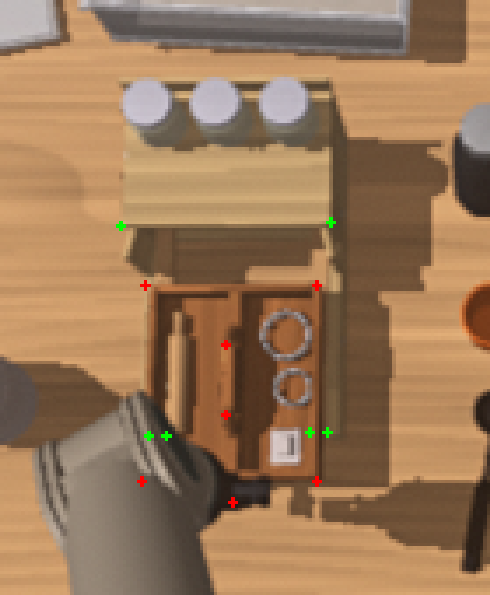

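play_rows(rows=[[0.7, [-0.15, 1.5, 0.15], [0, 0, 0]], [0.7, [0, 2.2, 0], [0, 0, 0]], [0.7, [0, 2.2, 0], [0, 0, 0]], [0.7, [0, 2.2, 0], [0, 0, 0]], [0.7, [0, 1.6, 0], [0, 0, 0]], [0.7, [0, 0.8, 0], [0, 0, 0]], [0.7, [0, 0.3, 0], [0, 0, 0]], [0.7, [0, 0, 0], [0, 0, 0]]])

```text
clock: 20.3
eef_pos: [381.9, 250.0, 67.4]
tool_rot: [-1.571, 0.0, -1.558]
force: [0.3, 0.5, -0.6]
width: 59.7
```

```bash
python3 look.py 10 499.3 251 .013
```

```text
[381.89646256 250.04341391  67.40133973] [ 0.26500939  0.494136   -0.55913604] 59.73808029082808
```

View pics/wrist10.png

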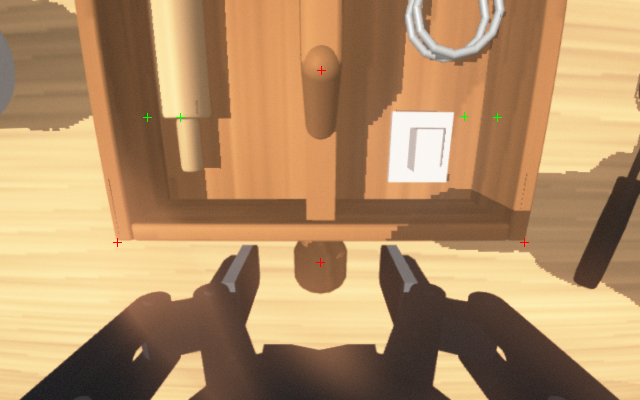

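View pics/scene10.png

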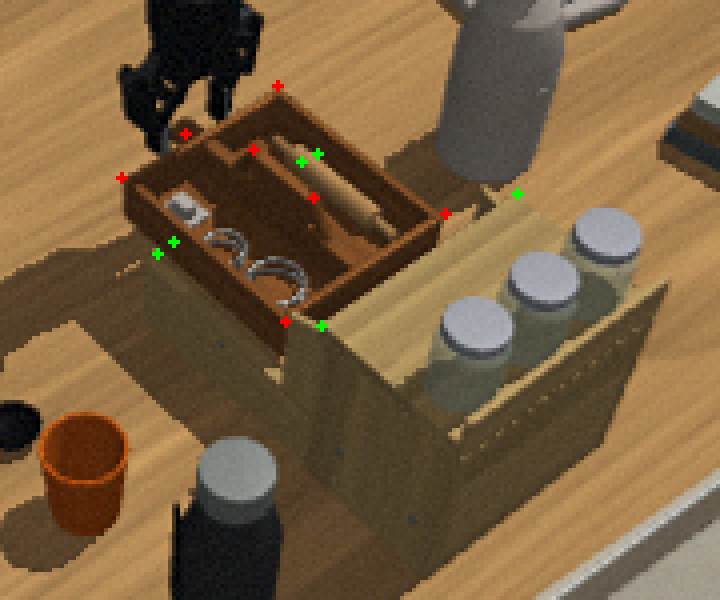

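play_rows(rows=[[0.7, [0, 0.3, -0.1], [0, 0, 0]], [0.7, [0, 0.4, 0], [0, 0, 0]], [0.7, [0, 0.3, 0], [0, 0, 0]], [0.7, [0, 0, 0], [0, 0, 0]], [0, [0, 0, 0], [0, 0, 0]], [0, [0, 0, 0], [0, 0, 0]], [0, [0, 0, 0], [0, 0, 0]], [0, [0, 0, 0], [0, 0, 0]]])

```text
clock: 21.25
eef_pos: [380.8, 250.0, 57.6]
tool_rot: [-1.571, 0.0, -1.558]
force: [-0.9, -1.3, 3.1]
width: 23.7
```

play_rows(rows=[[0, [0, 0, 0], [0, 0, 0]], [0, [0, 0, 0], [0, 0, 0]], [0, [0, 0, 0], [0, 0, 0]], [0, [0, 0, 0.3], [0, 0, 0]], [0, [0, 0, 0.4], [0, 0, 0]], [0, [0, 0, 0.4], [0, 0, 0]], [0, [0, 0, 0.4], [0, 0, 0]], [0, [0, 0, 0], [0, 0, 0]]])

```text
clock: 22.05
eef_pos: [396.0, 250.2, 57.5]
tool_rot: [-1.571, 0.0, -1.558]
force: [-1.8, -0.5, 5.8]
width: 23.3
```

play_rows(rows=[[0, [0, 0, 0.4], [0, 0, 0]], [0, [0, 0, 0.5], [0, 0, 0]], [0, [0, 0, 0.5], [0, 0, 0]], [0, [0, 0, 0.5], [0, 0, 0]], [0, [0, 0, 0.5], [0, 0, 0]], [0, [0, 0, 0.5], [0, 0, 0]], [0, [0, 0, 0.4], [0, 0, 0]], [0, [0, 0, 0], [0, 0, 0]]])

```text
clock: 22.85
eef_pos: [429.1, 250.7, 57.6]
tool_rot: [-1.571, 0.0, -1.558]
force: [-2.9, -0.4, 7.1]
width: 23.8
```

```bash
python3 look.py 11 548 251 .013
```

```text
[429.08153625 250.70878996  57.62152962] [-2.88066463 -0.44847205  7.13157224] 23.7571907644661
```

View pics/wrist11.png

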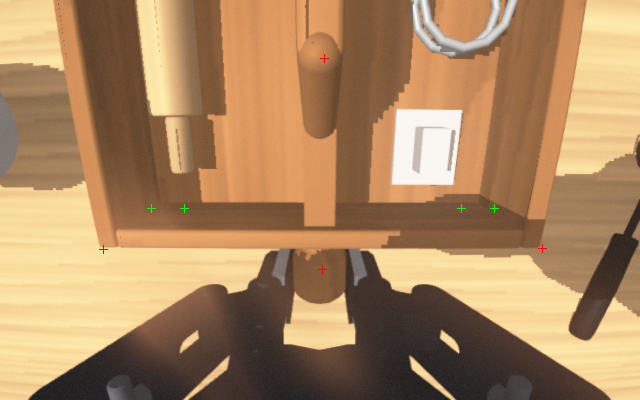

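View pics/scene11.png

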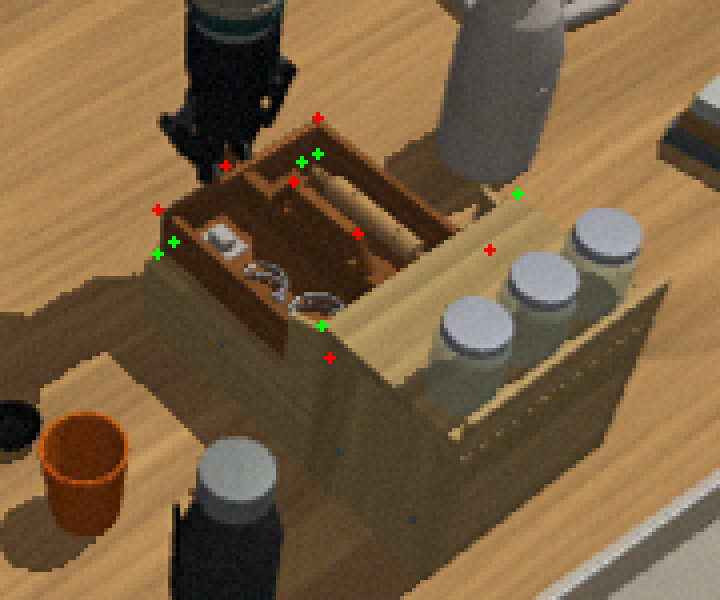

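play_rows(rows=[[0, [0, 0, 0.3], [0, 0, 0]], [0, [0, 0, 0.3], [0, 0, 0]], [0, [0, 0, 0.3], [0, 0, 0]], [0, [0, 0, 0.3], [0, 0, 0]], [0, [0, 0, 0.3], [0, 0, 0]], [0, [0, 0, 0.3], [0, 0, 0]], [0, [0, 0, 0.2], [0, 0, 0]], [0, [0, 0, 0], [0, 0, 0]]])

```text
clock: 23.8
eef_pos: [448.5, 251.0, 57.7]
tool_rot: [-1.572, 0.0, -1.558]
force: [-3.6, -0.8, 8.5]
width: 23.5
```

play_rows(rows=[[0, [0, -0.05, 0.4], [0, 0, 0]], [0, [0, 0, 0.5], [0, 0, 0]], [0, [0, 0, 0.5], [0, 0, 0]], [0, [0, 0, 0.5], [0, 0, 0]], [0, [0, 0, 0.5], [0, 0, 0]], [0, [0, 0, 0.5], [0, 0, 0]], [0, [0, 0, 0.4], [0, 0, 0]], [0, [0, 0, 0], [0, 0, 0]]])

```text
clock: 24.6
eef_pos: [483.3, 251.1, 57.7]
tool_rot: [-1.569, 0.0, -1.559]
force: [1.0, -0.8, -2.1]
width: 23.9
```

play_rows(rows=[[0, [0, 0, 0.4], [0, 0, 0]], [0, [0, 0, 0.5], [0, 0, 0]], [0, [0, 0, 0.5], [0, 0, 0]], [0, [0, 0, 0.5], [0, 0, 0]], [0, [0, 0, 0.5], [0, 0, 0]], [0, [0, 0, 0.5], [0, 0, 0]], [0, [0, 0, 0.4], [0, 0, 0]], [0, [0, 0, 0], [0, 0, 0]]])

```text
clock: 25.4
eef_pos: [516.1, 251.6, 57.8]
tool_rot: [-1.569, 0.0, -1.559]
force: [1.4, -0.9, -2.6]
width: 23.6
```

```bash
python3 look.py 12 634 252 .013
```

```text
[516.06944646 251.55513217  57.77455444] [ 1.37852766 -0.88289043 -2.622223  ] 23.608410884021687
```

View pics/wrist12.png

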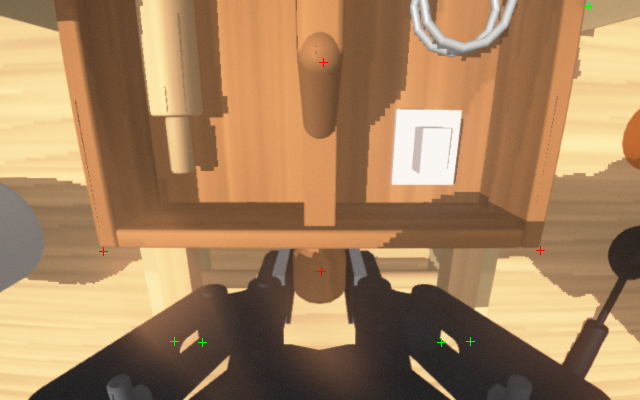

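View pics/scene12.png

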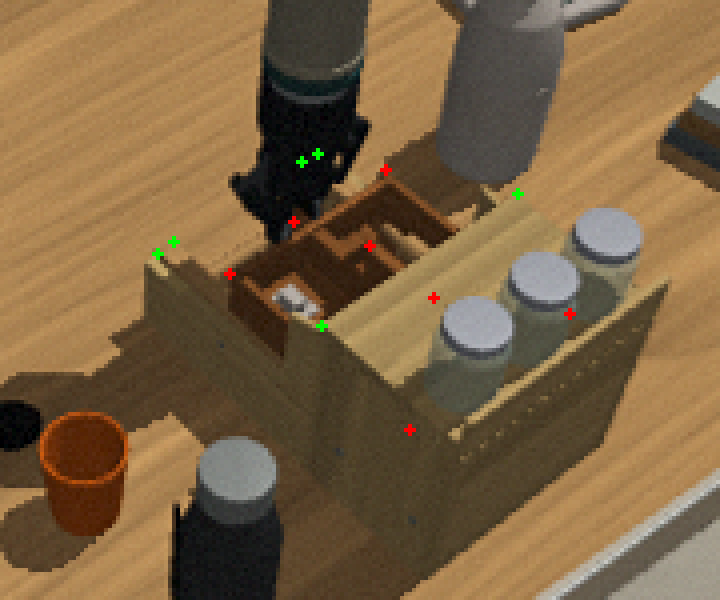

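play_rows(rows=[[0, [0, 0, 0.4], [0, 0, 0]], [0, [0, 0, 0.5], [0, 0, 0]], [0, [0, 0, 0.5], [0, 0, 0]], [0, [0, 0, 0.5], [0, 0, 0]], [0, [0, 0, 0.5], [0, 0, 0]], [0, [0, 0, 0.5], [0, 0, 0]], [0, [0, 0, 0.4], [0, 0, 0]], [0, [0, 0, 0], [0, 0, 0]]])

```text
clock: 26.35
eef_pos: [549.0, 252.0, 57.9]
tool_rot: [-1.569, 0.0, -1.559]
force: [0.3, 0.5, -2.3]
width: 23.5
```

play_rows(rows=[[0, [0, 0, 0.1], [0, 0, 0]], [0, [0, 0, 0.1], [0, 0, 0]], [0, [0, 0, 0.1], [0, 0, 0]], [0, [0, 0, 0.1], [0, 0, 0]], [0, [0, 0, 0.1], [0, 0, 0]], [0, [0, 0, 0.1], [0, 0, 0]], [0, [0, 0, 0], [0, 0, 0]], [0, [0, 0, 0], [0, 0, 0]]])

```text
clock: 27.15
eef_pos: [554.0, 252.1, 57.9]
tool_rot: [-1.57, 0.0, -1.558]
force: [-0.6, 0.8, -2.1]
width: 23.7
```

play_rows(rows=[[0, [0, 0, 0.1], [0, 0, 0]], [0, [0, 0, 0.1], [0, 0, 0]], [0, [0, 0, 0.1], [0, 0, 0]], [0, [0, 0, 0.1], [0, 0, 0]], [0, [0, 0, 0.1], [0, 0, 0]], [0, [0, 0, 0], [0, 0, 0]], [0, [0, 0, 0], [0, 0, 0]], [0, [0, 0, 0], [0, 0, 0]]])

```text
clock: 27.95
eef_pos: [558.6, 252.1, 57.8]
tool_rot: [-1.571, -0.0, -1.558]
force: [-1.2, -0.2, -2.2]
width: 24.0
```

play_rows(rows=[[0, [0, 0, 0.1], [0, 0, 0]], [0, [0, 0, 0.1], [0, 0, 0]], [0, [0, 0, 0.1], [0, 0, 0]], [0, [0, 0, 0], [0, 0, 0]], [0, [0, 0, 0], [0, 0, 0]], [0, [0, 0, 0], [0, 0, 0]], [0, [0, 0, 0], [0, 0, 0]], [0, [0, 0, 0], [0, 0, 0]]])

```text
clock: 28.75
eef_pos: [558.4, 252.0, 57.7]
tool_rot: [-1.577, -0.001, -1.558]
force: [-7.6, -1.2, 4.2]
width: 23.7
```

play_rows(rows=[[0, [0, 0, 0.1], [0, 0, 0]], [0, [0, 0, 0.1], [0, 0, 0]], [0, [0, 0, 0], [0, 0, 0]], [0, [0, 0, 0], [0, 0, 0]], [0, [0, 0, 0], [0, 0, 0]], [0, [0, 0, 0], [0, 0, 0]], [0, [0, 0, 0], [0, 0, 0]], [0, [0, 0, 0], [0, 0, 0]]])

```text
clock: 29.55
eef_pos: [558.3, 252.0, 57.7]
tool_rot: [-1.581, -0.002, -1.557]
force: [-11.4, -0.8, 8.5]
width: 23.7
```

```bash
python3 look.py 13 680.5 252 .013
```

```text
[558.26046224 251.98746326  57.7172275 ] [-11.39512369  -0.76456376   8.52064018] 23.70214791997394
```

View pics/wrist13.png

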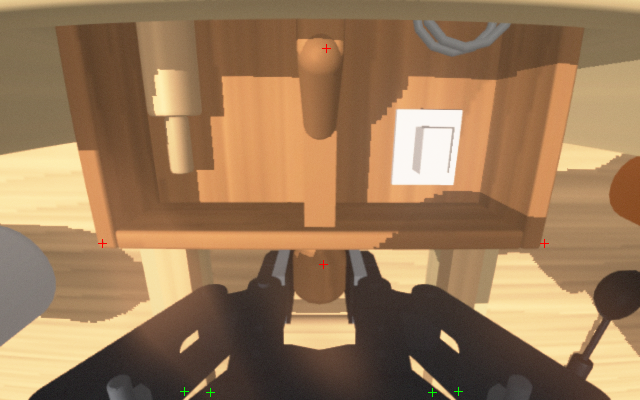

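View pics/scene13.png

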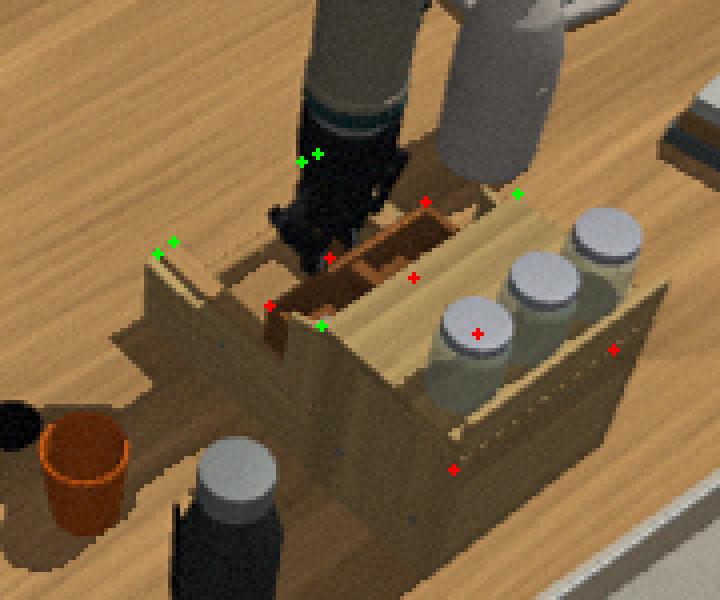

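```bash
python3 - <<'E'
from h import *
from cell import ctrl
p=ctrl.get_image('wrist'); print(np.array(p['extrinsics'])[:3,3])
im=p['img'][:,:,::-1]
cv2.imwrite('pics/wz14.png',np.vstack([cv2.resize(im[0:40,200:460],None,fx=3,fy=5,interpolation=cv2.INTER_CUBIC),cv2.resize(im[215:260,200:460],None,fx=3,fy=5,interpolation=cv2.INTER_CUBIC)]))
for v in (16,18,20,22,24): print(v,onz(p,[320,v],165).round(1))
for v in (244,246,248,250): print(v,onz(p,[320,v],125).round(1))
E
```

```text
[631.58287756 253.30585297 234.10102205]
16 [649.2 253.2 165. ]
18 [648.8 253.2 165. ]
20 [648.5 253.2 165. ]
22 [648.1 253.2 165. ]
24 [647.7 253.2 165. ]
244 [580.5 252.1 125. ]
246 [579.6 252.1 125. ]
248 [578.8 252.1 125. ]
250 [577.9 252.  125. ]
```

View pics/wz14.png

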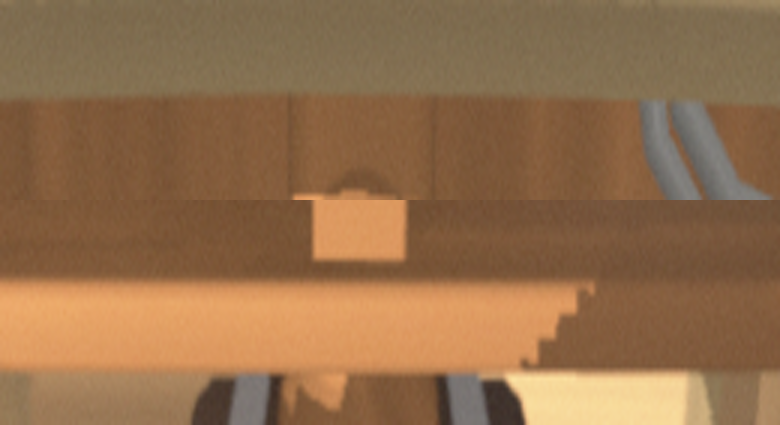

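play_rows(rows=[[0, [0, 0, -0.1], [0, 0, 0]], [0, [0, 0, -0.1], [0, 0, 0]], [0, [0, 0, -0.1], [0, 0, 0]], [0, [0, 0, 0], [0, 0, 0]], [0, [0, 0, 0], [0, 0, 0]], [0, [0, 0, 0], [0, 0, 0]], [0, [0, 0, 0], [0, 0, 0]], [0, [0, 0, 0], [0, 0, 0]]])

```text
clock: 30.55
eef_pos: [558.5, 252.0, 57.7]
tool_rot: [-1.575, -0.001, -1.558]
force: [-6.2, -0.6, 2.2]
width: 23.4
```

Still pressing 6 N; release now.

play_rows(rows=[[0.7, [0, 0, 0], [0, 0, 0]], [0.7, [0, 0, 0], [0, 0, 0]], [0.7, [0, 0, 0], [0, 0, 0]], [0.7, [0, 0, 0], [0, 0, 0]], [0.7, [0, 0, 0], [0, 0, 0]], [0.7, [0, 0, 0], [0, 0, 0]], [0.7, [0, 0, 0], [0, 0, 0]], [0.7, [0, 0, 0], [0, 0, 0]]])

```text
clock: 31.35
eef_pos: [560.8, 252.2, 57.8]
tool_rot: [-1.571, -0.0, -1.558]
force: [1.3, -0.1, -0.1]
width: 59.8
```

play_rows(rows=[[0.7, [0, -0.5, 0], [0, 0, 0]], [0.7, [0, -1.5, 0], [0, 0, 0]], [0.7, [0, -2, -0.5], [0, 0, 0]], [0.7, [0, -2, -2], [0, 0, 0]], [0.7, [0, -2, -3], [0, 0, 0]], [0.7, [0, -2, -3], [0, 0, 0]], [0.7, [0, -1, -1.5], [0, 0, 0]], [0.7, [0, 0, 0], [0, 0, 0]]])

```text
clock: 32.15
eef_pos: [459.7, 252.0, 170.6]
tool_rot: [-1.569, 0.002, -1.556]
force: [1.4, -0.4, -1.1]
width: 59.8
```

```bash
python3 look.py 15 679 252 .013; python3 - <<'E'
from h import *
from cell import ctrl
p=ctrl.get_image('wrist');im=p['img'][:,:,::-1]
for e in ctrl.mark_of(p,'tray_front_knob'):
    u=[e['centre'][0]*640,e['centre'][1]*400]; print(e['conf'],u,onz(p,u,106))
E
```

```text
[459.70345885 251.97804346 170.6117728 ] [ 1.38026586 -0.44869478 -1.10488298] 59.79527741324749
```

View pics/wrist15.png

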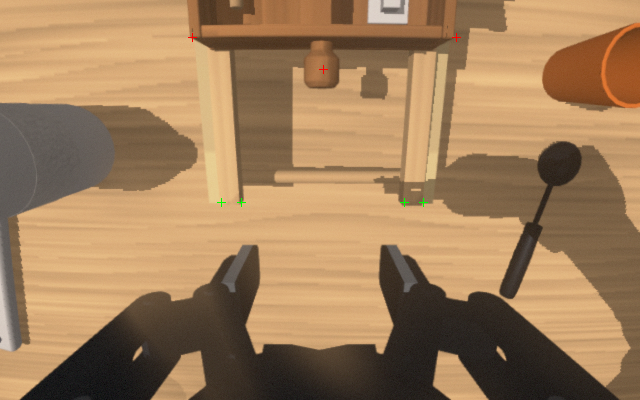

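View pics/scene15.png

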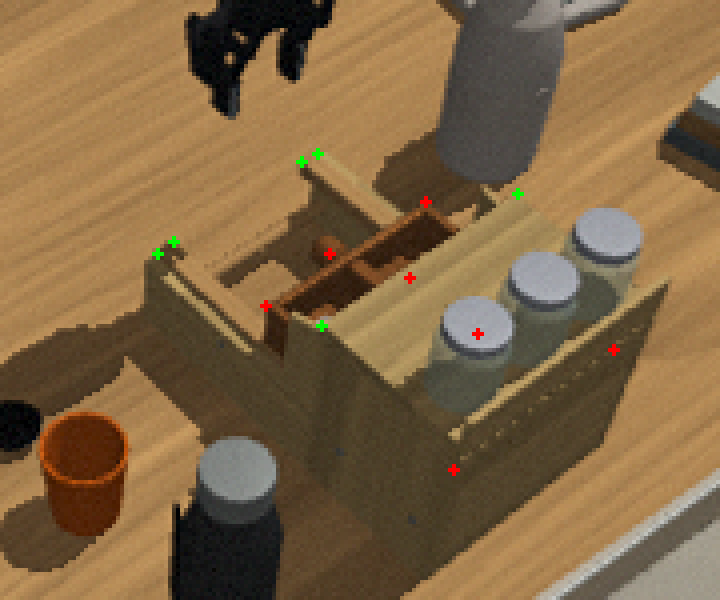

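```bash
python3 -c "
from cell import ctrl
print(ctrl.finish_job())"
```

```text
the job is handed in; nothing more can be done
None
```

The tray is home under the shelf, released and level as far as I can see, and the job is handed in at about 32 s on the clock. I lifted it by its grip, set it on the two rails in front of the shelf, let go, then slid it in by the knob until it stopped against the back board.

**Last checks**
- **Depth:** while still held against the stop, the tray's front stood 70.6 mm ahead of the shelf edge, against 70 mm when fully home. After letting go, a rougher check from the rail ends put it about 1.5 mm short, still inside the 5 mm limit. The push stalled at about 11 N.
- **Centring:** in the wrist picture the knob lies within about 1 pixel of the middle between the rails.
- **Arm and bystanders:** the gripper is clear of the tray. The flask, cup, spoon and jug look unmoved in the last pictures. The jar and mug were not in the last views, but nothing went near them.

**Disagreements**
- **Fingertips:** they are about 37 mm higher than the reported tool position. My first close, at the height worked out from the reported position, therefore shut on air above the grip and touched nothing. I measured the offset in the wrist picture and used it for both grasps.
- **Cameras:** the top and scene views disagreed by up to about 6 mm on positions. I used the wrist view and contact forces for the fine placing.

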